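# Pin the swing arm back onto the strainer stand

### The job

Refit the cleaned swing arm to the strainer stand: slide the arm along the deck by its red tab until its eye is fully home against the back of the blue fork, then push the black-headed hinge pin down through the upper knuckle, the eye and the lower knuckle until its flange sits flush on the fork. Work by feel, because the fork is clamped somewhere along its adjusting slide: let neither the arm nor the pin press on the stand with more than about 35 N. Let go at the end, and leave the things standing around where they are.

Things in the scene. Friction and masses are not known exactly. Their poses are not given: they have to be found in the camera images.
- stand: Fixed strainer stand: grey base 275x90x8 mm with a metal slide deck and a blue fork head. Origin: on the worktop, below the NOMINAL hinge axis; +x points from the deck to the fork's closed back, +z up. Deck: top at z 50.5 mm, 74 mm wide, x -200 to -32 mm. The fork is clamped on an adjusting slide: its true bore axis (y = 0) lies anywhere from x = -8 to +8 mm and is not measured.
- fork_nominal (a point): Fixed point of the stand, 82 mm above its origin: where the top mouth of the fork's bore would be at nominal setting. Fork: 46x36 mm, open to the stand's -x; mouth 20 mm before its bore axis. Lower knuckle's top z 50 mm, upper knuckle z 66 to 82 mm. Bores vertical, 11.6 mm. The web behind is 14 mm past the bore axis: an eye pushed against it is in line with the bores.
- swing_arm: Loose steel arm, about 0.2 kg, flat on the deck short of the fork. Origin: underside of its eye, on the bore axis; +x along the arm to the eye's front face (goes in the stand's +x direction), +z up. Eye 28x28x13 mm; bar 16 mm wide, 10 high, to x -100 mm; ring 62 mm across at x -129 mm. Upright red tab to hold it by at x -55 mm: 26 mm long in x, 10 thick in y, top at z 44 mm.
- eye (a point): Centre of the arm's eye bore at the eye's top face, 13 mm above the arm's origin. Bore 11.6 mm in diameter.
- pin: Loose steel hinge pin, 60 g, standing in its rest. Origin: centre of the underside of its flange (the face that seats on the fork's upper knuckle); +z up along the pin. Above it: flange 21 mm in diameter and 4 mm thick, then a black grip 14 mm in diameter from 4 to 32 mm. Below it: shank 10 mm in diameter, 58 mm long, with its last 3 mm tapering to 7 mm in diameter.
- pin_rest: Fixed grey block 50x50x66 mm with a vertical hole 13 mm in diameter and 62 mm deep, in which the pin stands, its flange on the top face. Origin: centre of the underside.
- plug (a joint): Brass friction plug in the bore of the lower knuckle. 0 = up, its top 10 mm below the lower knuckle's top; the value (m) grows as the pin's tip pushes it down, against a constant drag of about 6 N; it stays where it is left (no spring). With the pin fully home it reads about 0.016.
- filter_cone: White paper filter cone standing point up, 67x67x75 mm; bystander, leave it. Origin under its centre.
- mix_cup_3: Clear mixing cup with pink contents, 72x72x95 mm; bystander. Origin under its centre.
- masking_tape: Beige roll of masking tape, 98 mm across, 25 mm high; bystander. Origin under its centre.
- small_tin_1: Small tin with an orange label, 68 mm across, 79 mm high; bystander. Origin under its centre.
- gun_brush: Small cleaning brush with a red handle lying down, 170 mm long; bystander. Origin under its centre.
- air_cap_0: Small air cap, 34 mm across, 25 mm high; bystander. Origin under its centre.

How it is judged:
On the way:
1. the arm's eye lies between the fork's knuckles, before the pin is pushed in (x of eye in the frame of stand between -0.011 and 0.011 m and y of eye in the frame of stand between -0.005 and 0.005 m and value of joint plug below 0.003 m), for 0.2 s.
At the end, for the whole second after the job is handed in: The pin is upright (0.08 rad) through knuckles and eye: flange within 2 mm of the fork's top, pin within 10.5 mm in x and 3 mm in y of the stand's axis, plug down more than 14 mm, eye within 3 mm of the pin horizontally, arm flat (0.08 rad), pin and arm at rest (z of pin in the frame of stand between 0.08 and 0.0838 m and x of pin in the frame of stand between -0.0105 and 0.0105 m and y of pin in the frame of stand between -0.003 and 0.003 m and value of joint plug above 0.014 m and angle between the z axis of pin and the z axis of stand, either way round below 0.08 rad and horizontal distance between pin and eye below 0.003 m and angle between swing_arm's own z axis and vertical below 0.08 rad and linear speed of each of pin, swing_arm below 0.02 m/s); the robot touches nothing.
It fails at once if the pin presses on the stand with more than 35 N (contact force between pin and stand above 35 N).
It fails at once if the arm presses on the stand with more than 35 N (contact force between swing_arm and stand above 35 N).
It fails at once if a bystander is moved by more than 25 mm (distance of any of filter_cone, mix_cup_3, masking_tape, small_tin_1, gun_brush, air_cap_0 from where it was at the start of the episode above 0.025 m).
It also fails if it takes over 54 s, if anything falls off the work surface, if the arm or the gripper's body presses on something with over 40 N, if the wrist force passes 120 N, or if a joint passes its speed limit or range.

### The arm

A 6-joint arm with a two-finger parallel gripper is mounted at the origin on a cart in front of the work surface, level with it; the furniture and walls round the work are solid. World frame = base frame: x ahead of the robot, y to its left, z up, the work surface at z = 0. Lengths are in m, angles in rad, forces in N, time in s.
With the tool pointing down it reaches from about 0.35 to 0.85 m from the base axis. Payload 8.1 kg.
Tool frame: the origin (TCP) lies at the centre of the arm's flange, where the gripper is bolted on; the fingertips stand 186 mm ahead of it and the grasp point (between the pads) lies 167 mm ahead of it (robot.grasp_offset is the distance from the TCP to the grasp point, in m); z points along the fingers, y is the line along which they close (so a half turn about z gives the same grasp; the last joint's range is limited). The gripper opens to 93 mm and grips with 3 to 60 N. Pads are 15 mm wide; open, the fingers measure 128 mm over their backs; the gripper's body (75 mm by 188 mm) begins 65 mm behind the grasp point.
Start: joints at [1.132, 0.13, 1.488, -0, 1.523, -0.085], TCP at [0.208, 0.563, 0.405] pointing down, gripper open.
Joint ranges: [-2.96, 2.96], [-0.89, 2.26], [0.02, 2.5], [-1.34, 4.48], [0, 2.73], [-2.66, 2.66]. Speed limits (rad/s): [2.39, 2.39, 2.79, 3.14, 3.14, 3.14].

### API

Orientations are given as a rotation vector (axis times angle).
In Python, from plant import robot gives the robot as it stands.
- The arm moves only by the tool drive_tool, never from a script. Its argument "moves" is one flat list of numbers, 7 for each row, row after row: the finger opening in mm, from 0 to 93, then the shift along the tool's x, y, z in mm, then the turn, a rotation vector about the tool's x, y, z in degrees. A call has 1 to 8 rows; each row shifts and turns the commanded pose from where the row before left it, along the tool's axes as they then stand; what a row does not reach is not made up. A row lasts 1/10 s, in which the tool goes at most 50 mm and 8.59 degrees, less where a joint would pass 70% of its speed; a pose out of reach is approached as far as the arm can. A call is refused whole if a number of a shift passes 50 or a number of a turn 8.59, either way. A call with a gripper value outside its range is refused whole. The fingers move at their own pace and stop on an object; "grip_force" is the grip in N (left out, the last holds). Time passes only in rows, so rows that do not move let the fingers close. It gives the time, the measured TCP pose, the force, the opening and the grip force at its end, in the units of the state.
- robot.read_state(): the state, without advancing time (a new reading comes with each control period).
- robot.read_camera(name): name is "side" or "top" or "wrist"; returns a dict with "color" (400x640x3 uint8, red, green, blue), "depth" (400x640 float32, m along the optical axis (not along the pixel's ray), 0 where there is no reading), "mtx" (3x3 intrinsics, pixels), "dist_coeffs" ([k1, k2, p1, p2, k3] as OpenCV has them; the pictures are not rectified), "R" (3x3) and "t" (3): a world point X has camera coordinates R X + t. Camera axes: x right, y down, z forward; pixel columns grow to the right and rows downward; lengths in m; the calibration is good to about 2 mm. A picture is of the moment at which its call begins.
- robot.close_job(): hands the job in; it is judged then, once.
The state is a dict: "t": time; "q": joint angles; "dq": joint speeds; "joint_torque": joint torques, N m; "tool_pos": TCP position; "orientation": TCP orientation; "force": force on the tool from outside, world axes, zero at the start; "wrist_torque": the same for the moment, N m; "opening": finger opening in m; "gripper_force": force on a finger pad.
Only numpy, scipy, OpenCV 4.12 (cv2) and the standard library are available. Lean on these libraries where they do the work, as an engineer would, in place of code of your own. Each camera call takes 0.05 s, during which the arm holds its last target. There are 200 camera calls.

## Working session

There is one attempt and no reset: what is moved stays moved. The work goes in short steps, Python scripts to look and compute and a tool call to move; the robot and the scene stay as the last step left them, time stands still between calls to the robot, and variables do not carry over. Pictures are saved under pics/ and viewed, at most 10 in all, crops included, and the job is handed in when it is done.

Besides the shell and the picture viewer there is one more tool, called after "Request:" as name(argument=value, ...), one argument or row to a line, values as JSON. drive_tool: Moves the arm, as the interface text tells. Its arguments: {"type":"object","properties":{"moves":{"type":"array","items":{"type":"number"}},"grip_force":{"type":"number"}},"required":["moves"]}

```bash
ls; mkdir -p pics
cat > h.py <<'E'
import numpy as np, cv2
from plant import robot
from scipy.spatial.transform import Rotation as Rn
def cam(n):
    c=robot.read_camera(n); return c
def save(c,name,box=None,s=1):
    im=c["color"][:,:,::-1]
    if box: im=im[box[1]:box[3],box[0]:box[2]]
    if s!=1: im=cv2.resize(im,None,fx=s,fy=s,interpolation=cv2.INTER_CUBIC)
    cv2.imwrite("pics/"+name,im)
def ray(c,uv):
    p=cv2.undistortPoints(np.array(uv,float).reshape(-1,1,2),c["mtx"],c["dist_coeffs"]).reshape(-1,2)
    d=np.c_[p,np.ones(len(p))]@c["R"]   # R^T d
    return -c["R"].T@c["t"], d
def plane(c,uv,z):
    o,d=ray(c,uv); return o+d*((z-o[2])/d[:,2])[:,None]
def cloud(c):
    h,w=c["depth"].shape
    uv=np.stack(np.meshgrid(np.arange(w),np.arange(h)),-1).reshape(-1,2)
    o,d=ray(c,uv); return (o+d*c["depth"].reshape(-1,1)).reshape(h,w,3)
def proj(c,X):
    r,_=cv2.Rodrigues(c["R"]); return cv2.projectPoints(np.array(X,float).reshape(-1,1,3),r,c["t"],c["mtx"],c["dist_coeffs"])[0].reshape(-1,2)
E
python3 - <<'E'
from h import *
import pickle
d={n:cam(n) for n in("top","side","wrist")}
pickle.dump(d,open("d0.pkl","wb"))
for n in d:
    save(d[n],n+"0.png"); c=d[n]; print(n,-c["R"].T@c["t"],c["R"][2],(c["depth"]>0).mean())
s=robot.read_state();print(s)
E
```

```text
pics
top [0.407362   0.05686635 1.68570005] [ 0.08984647 -0.02094248 -0.99573542] 0.99589453125
side [0.60685392 1.14390503 0.81660537] [-0.0157076  -0.82891433 -0.55915499] 0.9959296875
wrist [0.13629798 0.58836336 0.38406267] [ 0.25355775 -0.09531529 -0.96261283] 0.9961953125
{'t': 0.15, 'q': array([ 1.13165267e+00,  1.30990391e-01,  1.48904182e+00, -2.37165267e-06,
        1.52301997e+00, -8.53995768e-02]), 'dq': array([-3.27037414e-03, -1.45128381e-03, -3.30603497e-03,  6.40201557e-04,
       -2.78926971e-05, -1.31590969e-05]), 'joint_torque': array([ 1.12342757e-03, -5.60472214e+01, -4.92338920e+01,  7.69493985e-02,
        3.04907025e-02, -9.24253868e-06]), 'tool_pos': array([0.20774902, 0.56269165, 0.40391965]), 'orientation': array([-5.52700743e-01, -3.09220928e+00,  2.21491866e-03]), 'force': array([ 0.96710968,  0.24048041, -0.10670494]), 'wrist_torque': array([-0.01128046,  0.05426076,  0.00739882]), 'gripper_force': 0.0, 'opening': 0.0928443622301398}
```

View pics/top0.png

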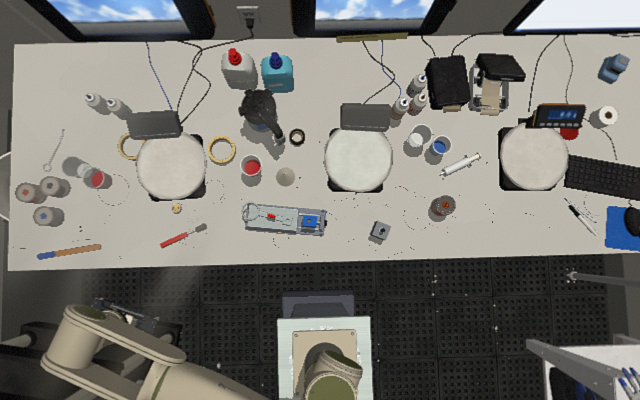

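View pics/side0.png

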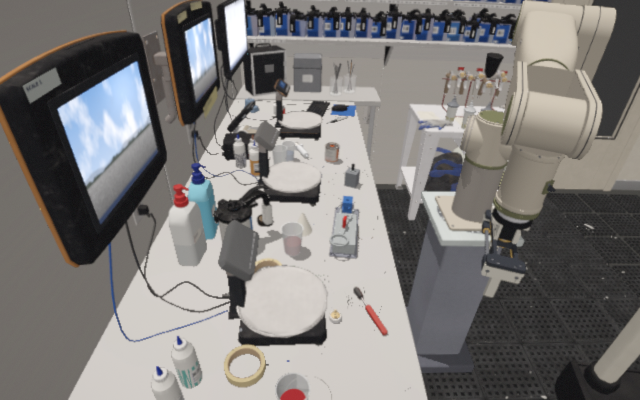

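The top view shows the stand at about (285,219), the blue fork at (312,221), the red tab at (271,216) and the pin and its rest at (380,231). In the side view the fork is near (348,203), the tab near (347,221) and the pin near (352,172).

Run:
```python
from h import *
import pickle
d=pickle.load(open("d0.pkl","rb"))
boxes={"top":((235,195,335,245),(365,215,395,245)),"side":((325,190,365,260),(340,160,365,190))}
for n in("top","side"):
    c=d[n]; P=cloud(c); hsv=cv2.cvtColor(c["color"],cv2.COLOR_RGB2HSV); H,S,V=cv2.split(hsv)
    for nm,m,b in(("blue",(H>100)&(H<125)&(S>150),0),("red",((H<8)|(H>172))&(S>150),0),("pin",(V<70),1)):
        x0,y0,x1,y1=boxes[n][b]; mm=np.zeros_like(m); mm[y0:y1,x0:x1]=m[y0:y1,x0:x1]
        v,u=np.where(mm); 
        if len(u): Q=P[mm]; z=np.percentile(Q[:,2],90); print(n,nm,len(u),u.mean(),v.mean(),Q.mean(0).round(4),"zmax",z.round(4), cv2.minAreaRect(np.c_[u,v].astype(np.float32)), Q[Q[:,2]>z-.006].mean(0).round(4))
c=d["top"];P=cloud(c)
m=np.zeros(P.shape[:2],bool); m[195:245,235:335]=1; m&=(P[:,:,2]>0.035)&(P[:,:,2]<.06)
Q=P[m]; r=cv2.minAreaRect(Q[:,:2].astype(np.float32)); print("deck",r,Q.mean(0),cv2.boxPoints(r))
m=np.zeros(P.shape[:2],bool); m[215:245,365:395]=1; m&=(P[:,:,2]>0.05)
Q=P[m]; print("rest",cv2.minAreaRect(Q[:,:2].astype(np.float32)),Q.mean(0))
```

```text
top blue 135 309.7037037037037 220.8 [0.4783 0.0383 0.0793] zmax 0.0857 ((314.0, 220.5), (22.0, 11.0), 0.0) [0.4792 0.0397 0.0832]
top red 22 270.8181818181818 215.54545454545453 [0.4985 0.1661 0.0926] zmax 0.0969 ((270.61767578125, 215.52943420410156), (7.276068687438965, 2.6678919792175293), 14.03624439239502) [0.4989 0.1666 0.0934]
top pin 45 377.3333333333333 231.0888888888889 [ 0.4384 -0.1888  0.0574] zmax 0.0995 ((378.46551513671875, 230.58619689941406), (12.812978744506836, 14.112845420837402), 21.801406860351562) [ 0.4411 -0.2004  0.099 ]
side blue 95 346.87368421052633 204.68421052631578 [0.4811 0.0538 0.0644] zmax 0.0799 ((346.5, 204.0), (14.0, 7.0), 90.0) [0.4802 0.0507 0.0785]
side red 22 344.09090909090907 221.45454545454547 [0.4998 0.1758 0.081 ] zmax 0.0926 ((344.0, 221.0), (10.0, 2.0), 90.0) [0.499  0.1721 0.0912]
side pin 8 352.625 167.375 [ 0.4415 -0.1928  0.0823] zmax 0.0907 ((352.5, 167.0), (4.0, 1.0), 90.0) [ 0.4421 -0.1907  0.09  ]
deck ((0.4927363395690918, 0.12768985331058502), (0.2869721055030823, 0.08178684115409851), 82.42420959472656) [0.49420552 0.16107374 0.04991198] [[ 0.43328303 -0.00915247]
 [ 0.51435596 -0.01993504]
 [ 0.55218965  0.26453218]
 [ 0.47111672  0.27531475]]
rest ((0.44001805782318115, -0.0872495025396347), (0.06120598688721657, 0.2891314923763275), 0.8149463534355164) [ 0.44086167 -0.19405288  0.10126267]
```

Request:
drive_tool(
  moves=[93,-31,-24,0,0,0,0,93,-31,-24,0,0,0,0,93,-31,-24,0,0,0,0,93,-31,-24,0,0,0,0,93,-31,-24,0,0,0,0,93,-31,-24,0,0,0,0,93,-31,-24,0,0,0,0,93,-31,-24,0,0,0,0],
)

```text
t: 0.95
tool_pos: [0.3744, 0.2953, 0.4046]
orientation: [-0.553, -3.093, 0.0]
force: [-0.3, 0.4, -0.9]
opening: 0.0929
gripper_force: 0.0
```

Request:
drive_tool(
  moves=[93,-31,-24,0,0,0,0,93,-31,-24,0,0,0,0,93,-31,-24,0,0,0,0,93,-31,-24,0,0,0,0,93,-31,-24,0,0,0,0,93,-26,-23,0,0,0,0,93,0,0,0,0,0,8.5,93,0,0,0,0,0,8.5],
)

```text
t: 1.75
tool_pos: [0.4946, 0.0987, 0.4043]
orientation: [-1.016, -2.972, 0.001]
force: [0.1, 0.4, -0.3]
opening: 0.093
gripper_force: 0.0
```

Request:
drive_tool(
  moves=[93,0,0,0,0,0,8.5,93,0,0,0,0,0,8.5,93,0,0,0,0,0,8.5,93,0,0,0,0,0,8.5,93,0,0,0,0,0,8.5,93,0,0,0,0,0,8.5,93,0,0,0,0,0,8.5,93,0,0,0,0,0,0],
)

```text
t: 2.55
tool_pos: [0.4941, 0.1, 0.4045]
orientation: [-2.351, -2.083, 0.001]
force: [-0.6, 0.3, 0.2]
opening: 0.0931
gripper_force: 0.0
```

Run:
```python
from h import *
import pickle
c=cam("wrist"); s=robot.read_state(); pickle.dump((c,s),open("w1.pkl","wb")); save(c,"w1.png")
print(s["t"],s["tool_pos"],Rn.from_rotvec(s["orientation"]).as_matrix().round(3),s["q"].round(2),c["mtx"])
```

```text
2.6 [0.49411917 0.09994756 0.40445483] [[ 0.115  0.993 -0.001]
 [ 0.993 -0.115 -0.   ]
 [-0.    -0.001 -1.   ]] [ 0.1  -0.13  1.75 -0.    1.52  0.21] [[282.64836362   0.         315.57792699]
 [  0.         282.64836362 201.82177235]
 [  0.           0.           1.        ]]
```

View pics/w1.png

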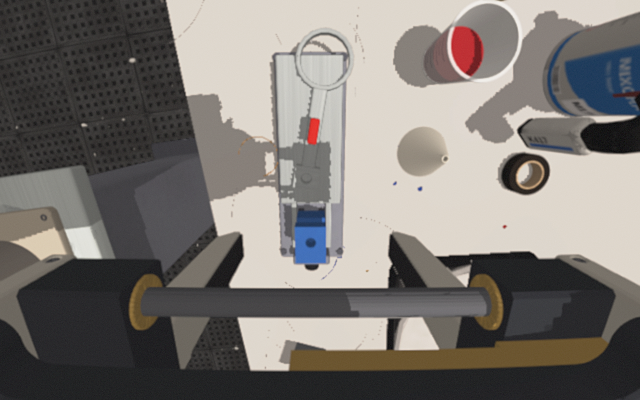

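The wrist view shows the fork's blue top around (311,240) with its bore near (311,243). The eye bore is near (307,180), the red tab at (313,130) and the ring at (323,58). The arm lies slightly skewed on the deck, so I'll measure that precisely.

Run:
```python
from h import *
import pickle
c,s=pickle.load(open("w1.pkl","rb")); P=cloud(c); hsv=cv2.cvtColor(c["color"],cv2.COLOR_RGB2HSV); H,S,V=cv2.split(hsv)
save(c,"w1c.png",(260,20,370,280),2.3)
Z=P[:,:,2]
def rect(m,nm):
    Q=P[m]; r=cv2.minAreaRect((Q[:,:2]*1000).astype(np.float32)); print(nm,m.sum(),np.round(r[0],1),np.round(r[1],1),round(r[2],1),"z",np.percentile(Q[:,2],[10,50,90]).round(4),"mean",Q.mean(0).round(4)); return r
roi=np.zeros(Z.shape,bool); roi[20:280,260:370]=1
red=roi&((H<8)|(H>172))&(S>150); rect(red,"red"); rect(red&(Z>np.percentile(Z[red],90)-.005),"redtop")
blue=roi&(H>95)&(H<130)&(S>120); rect(blue,"blue"); bt=blue&(Z>.078); rect(bt,"bluetop")
deck=roi&(abs(Z-.0505)<.004); r=rect(deck,"deck");print(cv2.boxPoints(r))
# dark blobs
for nm,(u0,v0,u1,v1) in {"forkbore":(300,232,323,254),"eyebore":(298,170,318,190)}.items():
    g=V[v0:v1,u0:u1]; print(nm); print(g[::1,::1])
```

```text
red 217 [498.4 166.3] [24.5  8.8] 74.4 z [0.0937 0.0947 0.0956] mean [0.4985 0.1665 0.0947]
redtop 217 [498.4 166.3] [24.5  8.8] 74.4 z [0.0937 0.0947 0.0956] mean [0.4985 0.1665 0.0947]
blue 1519 [485.4  95.7] [160.1  35.4] 83.6 z [0.0485 0.0818 0.0829] mean [0.4799 0.0457 0.0745]
bluetop 1079 [485.4  95.7] [160.1  35.4] 83.6 z [0.0812 0.0821 0.083 ] mean [0.4793 0.0409 0.0837]
deck 7707 [491.8 147.8] [238.3  78.5] 81.2 z [0.0497 0.0508 0.0518] mean [0.494  0.1681 0.0508]
[[434.85223   36.0234  ]
 [512.45044   24.064049]
 [548.74146  259.5383  ]
 [471.14325  271.49765 ]]
forkbore
[[187 187 185 185 186 185 186 186 186 187 186 185 186 186 186 187 187 187
  188 188 186 190 190]
 [186 187 185 186 188 185 187 185 185 186 187 186 187 186 187 186 189 188
  188 189 189 192 190]
 [188 188 185 186 186 186 185 186 186 186 185 185 186 186 186 187 187 187
  188 188 189 190 188]
 [188 187 186 186 187 186 187 185 183 186 186 186 186 187 187 186 187 188
  187 188 188 187 186]
 [186 186 186 186 186 185 186 184 183 184 185 186 186 187 187 188 189 188
  187 188 187 187 186]
 [187 187 186 185 187 186 1
[... 2631 characters left out ...]
 116 117
  116 116]
 [117 117 119 114 107  99  96  95  97  95  95 102 111 116 118 118 119 117
  117 116]
 [116 115 116 118 113 109 103 103 101 104 106 110 117 118 118 120 118 117
  118 116]
 [114 117 117 116 114 114 112 111 109 111 115 118 115 118 119 118 118 118
  118 115]
 [116 116 115 116 117 114 116 116 115 116 117 117 118 116 115 117 115 116
  116 115]
 [113 114 114 113 113 114 114 113 117 115 114 116 116 115 116 116 115 116
  116 116]
 [115 114 114 114 115 113 113 114 114 115 113 114 116 116 114 115 115 115
  117 114]
 [116 114 115 114 117 117 115 113 113 112 113 114 112 115 113 112 115 114
  115 112]
 [117 117 117 116 115 116 115 114 115 115 116 115 115 115 114 114 114 113
  114 114]]
```

View pics/w1c.png

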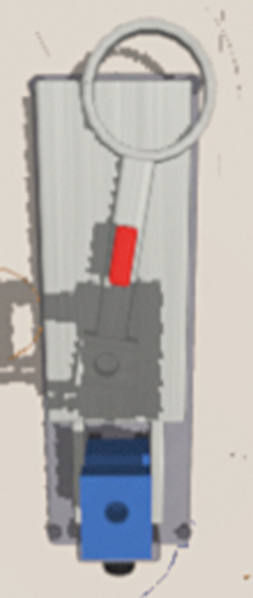

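The crop shows the arm turned relative to the deck, the eye bore in shadow just short of the fork's mouth, and the fork bore clear in its top face.

Run:
```python
from h import *
import pickle
c,s=pickle.load(open("w1.pkl","rb")); P=cloud(c); H,S,V=cv2.split(cv2.cvtColor(c["color"],cv2.COLOR_RGB2HSV));Z=P[:,:,2]
f=plane(c,[310,242.3],.082)[0]; e=plane(c,[306,178.2],.0635)[0]
print("fork bore",f,"eye",e)
# fork top face corners
roi=np.zeros(Z.shape,bool); roi[205:280,260:370]=1
bt=(roi&(H>95)&(H<130)&(S>120)&(V>165)&(abs(Z-.082)<.004)).astype(np.uint8)
bt=cv2.morphologyEx(bt,cv2.MORPH_OPEN,np.ones((5,5))); k=max(cv2.findContours(bt,0,1)[0],key=cv2.contourArea)
q=plane(c,k.reshape(-1,2).astype(float),.082); r=cv2.minAreaRect((q[:,:2]*1000).astype(np.float32)); print("fork face",r)
# deck side edges via linefit: per row leftmost & rightmost deck pixel
L=[];R=[]
for v in range(65,195,3):
    u=np.where(abs(Z[v,260:370]-.0505)<.003)[0]
    if len(u)>10: L.append(P[v,260+u[0],:2]);R.append(P[v,260+u[-1],:2])
for nm,A in(("L",L),("R",R)):
    l=cv2.fitLine(np.array(A,np.float32),cv2.DIST_HUBER,0,.001,.001).ravel(); print(nm,l,np.degrees(np.arctan2(l[0],l[1])))
# arm bar + ring
roi=np.zeros(Z.shape,bool); roi[20:115,280:370]=1
m=roi&(Z>.056)&(Z<.075); Q=P[m]; print("arm",len(Q),Q.mean(0))
ring=Q[(Q[:,1]>.20)]; 
from scipy.optimize import least_squares
so=least_squares(lambda p:np.hypot(ring[:,0]-p[0],ring[:,1]-p[1])-p[2],[.51,.24,.03],loss="soft_l1",f_scale=.002); print("ring",so.x)
red=((H<8)|(H>172))&(S>150);red[:,:260]=0;red[:,370:]=0;red[280:]=0;red[:100]=0
k=np.argwhere(red)[:,::-1].astype(float);q=plane(c,k,.0945);print("tab",q.mean(0),cv2.minAreaRect((q[:,:2]*1000).astype(np.float32)))
# pin, from top & side views
d=pickle.load(open("d0.pkl","rb"))
print(proj(c,[0.44,-.19,.1]))
```

```text
fork bore [0.47952773 0.0420663  0.082     ] eye [0.48365798 0.11400159 0.0635    ]
fork face ((479.2097473144531, 38.871395111083984), (44.5759162902832, 34.731529235839844), 83.60282897949219)
L [0.11827809 0.9929805  0.45705092 0.16149153] 6.7927375
R [0.12141804 0.99260145 0.5274336  0.13854067] 6.973949
arm 1302 [0.51587376 0.22648207 0.06046287]
ring [0.51899031 0.23636909 0.02859735]
tab [0.49850489 0.16654441 0.0945    ] ((498.45306396484375, 166.40451049804688), (24.325593948364258, 8.759920120239258), 74.36772918701172)
[[302.52346417 407.24745167]]
```

Request:
drive_tool(
  moves=[45,33.3,-1.7,0,0,0,0,45,33.3,-1.7,0,0,0,0,45,0,0,40,0,0,4.6,45,0,0,40,0,0,4.5,45,0,0,20,0,0,0,45,0,0,0,0,0,0],
)

```text
t: 3.2
tool_pos: [0.497, 0.1662, 0.3006]
orientation: [-2.5, -1.897, 0.011]
force: [-0.3, -0.5, -0.9]
opening: 0.0497
gripper_force: 0.0
```

```bash
cat > chk.py <<'E'
from h import *
s=robot.read_state(); M=Rn.from_rotvec(s["orientation"]).as_matrix(); g=s["tool_pos"]+.167*M[:,2]
print("t",s["t"],"grasp",g.round(4),"xang",np.degrees(np.arctan2(M[0,0],M[1,0])).round(2),"tilt",M[:2,2].round(4),"F",s["force"].round(1),"op",round(s["opening"]*1000,1),"gf",round(s["gripper_force"],1))
sx=np.array([-np.sin(np.radians(6.85)),-np.cos(np.radians(6.85))]); sy=np.array([-sx[1],sx[0]])
print("stand-frame rel fork bore", ((g[:2]-[.4795,.0421])@sx*1e3).round(1),((g[:2]-[.4795,.0421])@sy*1e3).round(1),"Fs",(s["force"][:2]@sx).round(1),(s["force"][:2]@sy).round(1))
E
python3 chk.py
python3 - <<'E'
from h import *
c=cam("wrist"); save(c,"w2.png"); H,S,V=cv2.split(cv2.cvtColor(c["color"],cv2.COLOR_RGB2HSV))
red=((H<8)|(H>172))&(S>150); n,l,st,ce=cv2.connectedComponentsWithStats(red.astype(np.uint8))
for i in range(1,n):
    if st[i,4]>60: k=np.argwhere(l==i)[:,::-1].astype(float); q=plane(c,k,.0945); print(st[i],q.mean(0),cv2.minAreaRect((q[:,:2]*1000).astype(np.float32)))
E
```

```text
t 3.2 grasp [0.4958 0.166  0.1336] xang 15.61 tilt [-0.0072 -0.0016] F [-0.3 -0.5 -0.9] op 49.7 gf 0.0
stand-frame rel fork bore -124.9 1.4 Fs 0.5 -0.2
[ 510   44   31   66 1504] [0.6479704  0.23128308 0.0945    ] ((648.3760375976562, 230.68702697753906), (38.85676574707031, 19.356863021850586), 83.75027465820312)
[315 201  13  45 555] [0.50012439 0.17105926 0.0945    ] ((500.2444763183594, 171.32095336914062), (32.76881790161133, 8.582168579101562), 74.47460174560547)
```

Request:
drive_tool(
  moves=[45,0,0,25,0,0,0,45,0,0,25,0,0,0,45,0,0,0,0,0,0,45,0,0,0,0,0,0],
)

```text
t: 3.65
tool_pos: [0.4993, 0.1665, 0.2564]
orientation: [2.505, 1.895, 0.002]
force: [0.0, 1.4, 1.2]
opening: 0.045
gripper_force: 0.0
```

```bash
python3 chk.py
```

```text
t 3.65 grasp [0.4995 0.1666 0.0894] xang 15.8 tilt [0.0013 0.0003] F [0.  1.4 1.2] op 45.0 gf 0.0
stand-frame rel fork bore -126.0 5.0 Fs -1.4 -0.2
```

Request:
drive_tool(
  moves=[20,0,0,5,0,0,0,20,0,0,0,0,0,0,5,0,0,0,0,0,0,5,0,0,0,0,0,0,5,0,0,0,0,0,0,5,0,0,0,0,0,0],
  grip_force=25,
)

```text
t: 4.25
tool_pos: [0.4988, 0.1665, 0.2501]
orientation: [2.507, 1.893, 0.001]
force: [-0.1, -0.5, 1.9]
opening: 0.0098
gripper_force: 25.0
```

```bash
python3 chk.py
```

```text
t 4.25 grasp [0.4989 0.1665 0.0831] xang 15.87 tilt [0.0005 0.0001] F [-0.1 -0.5  1.9] op 9.8 gf 25.0
stand-frame rel fork bore -125.9 4.5 Fs 0.5 -0.0
```

Request:
drive_tool(
  moves=[5,0,0,0,0,0,-4.5,5,0,0,0,0,0,-4.5,5,0,-4.5,0,0,0,0,5,-10,0,0,0,0,0,5,-10,0,0,0,0,0,5,-8,0,0,0,0,0,5,0,0,0,0,0,0],
)

```text
t: 4.95
tool_pos: [0.4909, 0.1377, 0.2501]
orientation: [2.352, 2.082, -0.001]
force: [-0.9, -2.2, 5.4]
opening: 0.0096
gripper_force: 25.0
```

```bash
python3 chk.py
python3 - <<'E'
from h import *
c=cam("wrist"); save(c,"w3.png",(180,60,460,340),2)
import pickle; pickle.dump(c,open("w3.pkl","wb")); print(proj(c,[[.4795,.0421,.082],[.4845,.083,.0635]]))
E
```

```text
t 4.95 grasp [0.4909 0.1376 0.0831] xang 6.98 tilt [ 0.0002 -0.0008] F [-0.9 -2.2  5.4] op 9.6 gf 25.0
stand-frame rel fork bore -96.2 -0.1 Fs 2.3 -0.6
[[317.20312703 384.35341943]
 [317.12992297 316.07339317]]
```

View pics/w3.png

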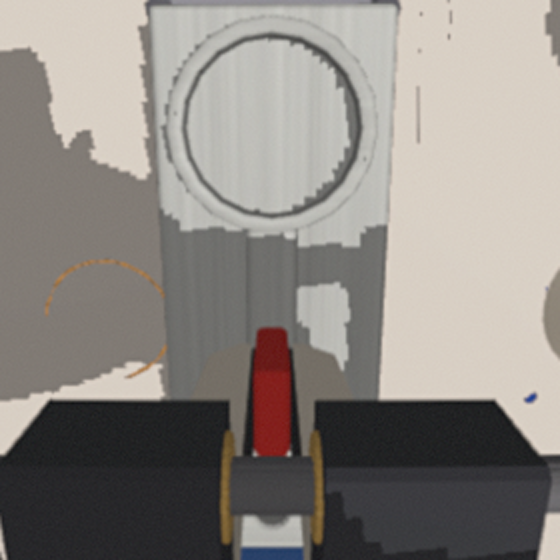

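The ring is centred on the deck and the arm is aligned. Next I'll slide it in.

Request:
drive_tool(
  moves=[5,-4,0,-0.3,0,0,0,5,-4,0,0,0,0,0,5,-4,0,0,0,0,0,5,-4,0,0,0,0,0,5,0,0,0,0,0,0],
)

```text
t: 5.5
tool_pos: [0.489, 0.1227, 0.2501]
orientation: [2.351, 2.083, -0.001]
force: [-0.3, -1.1, 4.6]
opening: 0.0099
gripper_force: 25.0
```

```bash
python3 chk.py
```

```text
t 5.5 grasp [0.4889 0.1226 0.0831] xang 6.9 tilt [-0.     -0.0006] F [-0.3 -1.1  4.6] op 9.9 gf 25.0
stand-frame rel fork bore -81.0 -0.2 Fs 1.1 -0.2
```

Request:
drive_tool(
  moves=[5,-4,0,0,0,0,0,5,-4,0,0,0,0,0,5,-4,0,0,0,0,0,5,-4,0,0,0,0,0,5,-2,0,0,0,0,0,5,0,0,0,0,0,0],
)

```text
t: 6.1
tool_pos: [0.4868, 0.1051, 0.2501]
orientation: [2.351, 2.084, -0.0]
force: [-0.4, 1.0, 4.7]
opening: 0.0101
gripper_force: 25.0
```

Request:
drive_tool(
  moves=[5,-1,0,0,0,0,0,5,-1,0,0,0,0,0,5,0,0,0,0,0,0],
)

```text
t: 6.4
tool_pos: [0.4866, 0.1035, 0.2501]
orientation: [2.35, 2.084, 0.0]
force: [0.5, 2.8, 4.9]
opening: 0.0099
gripper_force: 25.0
```

```bash
python3 chk.py
```

```text
t 6.4 grasp [0.4867 0.1035 0.0831] xang 6.86 tilt [0.0002 0.0001] F [0.5 2.8 4.9] op 9.9 gf 25.0
stand-frame rel fork bore -61.9 -0.2 Fs -2.8 0.2
```

Request:
drive_tool(
  moves=[5,-1,0,0,0,0,0,5,-1,0,0,0,0,0,5,0,0,0,0,0,0],
)

```text
t: 6.7
tool_pos: [0.4864, 0.1014, 0.2501]
orientation: [2.35, 2.084, 0.0]
force: [0.8, 3.9, 5.1]
opening: 0.0099
gripper_force: 25.0
```

Request:
drive_tool(
  moves=[5,-1,0,0,0,0,0,5,0,0,0,0,0,0],
)

```text
t: 6.9
tool_pos: [0.4862, 0.1004, 0.2501]
orientation: [2.351, 2.084, 0.0]
force: [0.3, 4.3, 4.2]
opening: 0.0096
gripper_force: 25.0
```

Request:
drive_tool(
  moves=[5,-1,0,0,0,0,0,5,0,0,0,0,0,0],
)

```text
t: 7.1
tool_pos: [0.4861, 0.0995, 0.2501]
orientation: [2.35, 2.084, 0.0]
force: [0.4, 3.2, 4.7]
opening: 0.0102
gripper_force: 25.0
```

Request:
drive_tool(
  moves=[5,-1,0,0,0,0,0,5,0,0,0,0,0,0],
)

```text
t: 7.3
tool_pos: [0.486, 0.0984, 0.2501]
orientation: [2.351, 2.084, 0.0]
force: [0.0, 4.2, 5.3]
opening: 0.0101
gripper_force: 25.0
```

Request:
drive_tool(
  moves=[5,-1,0,0,0,0,0,5,0,0,0,0,0,0],
)

```text
t: 7.5
tool_pos: [0.4859, 0.0974, 0.2501]
orientation: [2.35, 2.084, 0.0]
force: [0.9, 3.7, 5.3]
opening: 0.01
gripper_force: 25.0
```

Request:
drive_tool(
  moves=[5,-1,0,0,0,0,0,5,0,0,0,0,0,0],
)

```text
t: 7.7
tool_pos: [0.4858, 0.0964, 0.2501]
orientation: [2.351, 2.084, 0.0]
force: [0.3, 3.6, 5.6]
opening: 0.0099
gripper_force: 25.0
```

```bash
cat > ring.py <<'E'
from h import *
from scipy.optimize import least_squares
c=cam("wrist"); P=cloud(c); Z=P[:,:,2]; 
sx=np.array([-np.sin(np.radians(6.85)),-np.cos(np.radians(6.85))]); sy=np.array([-sx[1],sx[0]])
X=(P[:,:,:2]-[.4795,.0421])@sx; Y=(P[:,:,:2]-[.4795,.0421])@sy
m=(Z>.0545)&(Z<.07)&(X<-.105)&(X>-.20)&(abs(Y)<.045)
x,y=X[m],Y[m]; so=least_squares(lambda p:np.hypot(x-p[0],y-p[1])-p[2],[-.135,0,.028],loss="soft_l1",f_scale=.002)
print(m.sum(),"ring",(so.x*1e3).round(1),"extent x",x.min()*1e3,"y",y.min()*1e3,y.max()*1e3,np.median(Z[m]))
E
python3 ring.py
```

```text
2530 ring [-129.1   -1.1   27.7] extent x -159.06869968052098 y -31.808083854826105 29.783610800562272 0.060452377009772074
```

Request:
drive_tool(
  moves=[5,-1,0,0,0,0,0,5,0,0,0,0,0,0],
)

```text
t: 7.95
tool_pos: [0.4857, 0.096, 0.2501]
orientation: [-2.35, -2.084, -0.002]
force: [0.8, 8.3, 4.7]
opening: 0.01
gripper_force: 25.0
```

Request:
drive_tool(
  moves=[5,-1,0,0,0,0,0,5,0,0,0,0,0,0],
)

```text
t: 8.15
tool_pos: [0.4855, 0.0957, 0.2502]
orientation: [-2.349, -2.083, -0.004]
force: [1.0, 13.0, 4.4]
opening: 0.0096
gripper_force: 25.0
```

The eye is home: force is rising and motion has nearly stopped. I'll relax the push, release and move up to view the pin.

Request:
drive_tool(
  moves=[5,1,0,0,0,0,0,5,0.3,0,0,0,0,0,40,0,0,0,0,0,0,40,0,0,0,0,0,0,40,0,0,0,0,0,0,40,0,0,-15,0,0,0,40,0,0,-30,0,0,0,40,0,0,-40,0,0,0],
)

```text
t: 8.95
tool_pos: [0.4845, 0.0954, 0.3334]
orientation: [-2.349, -2.082, 0.007]
force: [1.3, 0.5, 0.1]
opening: 0.04
gripper_force: 0.0
```

Request:
drive_tool(
  moves=[40,-36,-1.6,-20,0,0,0,40,-36,-1.6,-20,0,0,0,40,-36,-1.6,0,0,0,0,40,-36,-1.6,0,0,0,0,40,-36,-1.6,0,0,0,0,40,-38,-1.6,0,0,0,0,40,0,0,0,0,0,0,40,0,0,0,0,0,0],
)

```text
t: 9.75
tool_pos: [0.4497, -0.1201, 0.3747]
orientation: [-2.353, -2.081, 0.001]
force: [-0.4, 0.8, -0.2]
opening: 0.0399
gripper_force: 0.0
```

```bash
python3 chk.py
python3 - <<'E'
from h import *
import pickle
c=cam("wrist"); s=robot.read_state(); pickle.dump((c,s),open("w4.pkl","wb")); save(c,"w4.png")
P=cloud(c);Z=P[:,:,2]; m=(Z>.06)&(abs(P[:,:,0]-.44)<.05)&(abs(P[:,:,1]+.19)<.05)
Q=P[m]; print(m.sum(),proj(c,[.441,-.192,.1]))
for lo,hi in((.06,.068),(.068,.073),(.09,.105)):
    q=Q[(Q[:,2]>lo)&(Q[:,2]<hi)]; 
    if len(q)>5: print(lo,len(q),np.median(q[:,2]).round(4),q.mean(0).round(4),cv2.minAreaRect((q[:,:2]*1e3).astype(np.float32)))
E
```

```text
t 9.75 grasp [ 0.4496 -0.1201  0.2077] xang 7.02 tilt [-0.0008  0.0004] F [-0.4  0.8 -0.2] op 39.9 gf 0.0
stand-frame rel fork bore 164.6 -10.4 Fs -0.7 -0.5
1852 [[316.817288   273.67566913]]
0.06 1467 0.0661 [ 0.4417 -0.197   0.066 ] ((441.0083312988281, -201.21392822265625), (51.11113739013672, 50.56843948364258), 65.83478546142578)
0.068 122 0.07 [ 0.4412 -0.1972  0.07  ] ((436.55633544921875, -199.73153686523438), (43.031795501708984, 18.12122344970703), 1.6329425573349)
0.09 166 0.0977 [ 0.4413 -0.1994  0.0968] ((441.23968505859375, -200.5748291015625), (13.141465187072754, 12.846664428710938), 34.169700622558594)
```

View pics/w4.png

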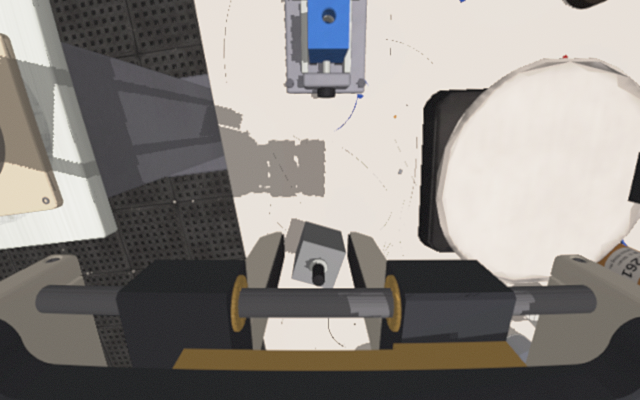

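The view shows the pin's grip top at (318,268), its rest around (320,250) and the fork bore at (329,16), which gives a second sighting of the bore.

Request:
drive_tool(
  moves=[40,-40,0.6,0,0,0,0,40,-41,0.6,0,0,0,0,40,0,0,30,0,0,0,40,0,0,30,0,0,0,40,0,0,20,0,0,0,40,0,0,0,0,0,0],
)

```text
t: 10.4
tool_pos: [0.4406, -0.1981, 0.2915]
orientation: [-2.344, -2.082, 0.003]
force: [-0.3, -0.1, 0.3]
opening: 0.0401
gripper_force: 0.0
```

```bash
python3 chk.py
python3 - <<'E'
from h import *
import pickle
c,s=pickle.load(open("w4.pkl","rb")); V=c["color"].max(2)
sub=V[4:30,316:344].astype(float); m=sub<140; m=cv2.morphologyEx(m.astype(np.uint8),cv2.MORPH_OPEN,np.ones((3,3)))
n,l,st,ce=cv2.connectedComponentsWithStats(m); print([(st[i].tolist(),plane(c,ce[i]+[316,4],.082)[0].round(4)) for i in range(1,n)])
d=pickle.load(open("d0.pkl","rb"))
for n in("top","side"):
    c=d[n]; b={"top":(365,215,395,245),"side":(340,155,365,190)}[n]; P=cloud(c); Z=P[:,:,2]; m=np.zeros(Z.shape,bool); m[b[1]:b[3],b[0]:b[2]]=1; m&=(Z>.088)
    v,u=np.where(m);print(n,"pin top",m.sum(),P[m].mean(0).round(4),Z[m].max())
    if n=="top":
        V=c["color"].max(2)[214:230,303:322]; print(V);
E
```

```text
t 10.4 grasp [ 0.4397 -0.1975  0.1245] xang 6.78 tilt [-0.0056  0.0035] F [-0.3 -0.1  0.3] op 40.1 gf 0.0
stand-frame rel fork bore 242.6 -11.0 Fs 0.1 -0.3
[([6, 5, 14, 14, 154], array([0.4798, 0.0418, 0.082 ]))]
top pin top 19 [ 0.4327 -0.1325  0.5158] 1.6857000450342268
[[178 181 179 178 182 184 192 196 189 173 167 164 158 146 127 130 122 130
  138]
 [140 173 177 177 174 175 179 176 174 172 170 172 175 178 177 178 159 117
  124]
 [160 176 178 176 175 174 176 174 174 175 174 175 174 176 148 139 143 109
  126]
 [152 169 176 177 175 178 178 175 173 174 173 172 178 176 144 138 137  88
  124]
 [168 176 178 178 179 171 166 176 178 176 173 175 175 176 144 137 133  87
  127]
 [162 174 177 175 143  90  90 133 172 175 174 172 176 174 145 137 131  94
  129]
 [162 176 175 174 107 132 150  94 168 175 175 177 173 168 141 133  94  83
  131]
 [165 177 175 174 117 140 145 104 169 178 175 173 178 173 147 145 129  98
  128]
 [167 176 177 173 170 134 117 157 176 176 175 176 181 173 164 174 177 128
  128]
 [167 178 178 175 177 176 174 178 178 177 176 175 175 135  89  87  98 120
  133]
 [175 180 179 180 182 178 178 177 178 178 176 176 177 135  86  73  72 121
  135]
 [152 156 173 181 179 178 180 178 180 183 178 175 176 153 137 135  81 115
  133]
 [ 71  81  80  83  82  97 103 107 117 125 146 148 149 145 144 137  84 117
  133]
 [106 115 100  93  90  85  79  75  65  64  64  67  83 125 136 138  81 122
  134]
 [111 110 104 103 101 101 101 103 101 102 101 110 170 180 175 150  90 124
  135]
 [ 80  70  63  70  71  73  82  88  93  98 111 114 187 201 184 135  75  83
  101]]
side pin top 12 [0.4834 0.1383 0.2738] 0.8166053681857147
```

Request:
drive_tool(
  moves=[40,0,0,0,0,0,0,40,0,0,0,0,0,0,40,0,0,0,0,0,0],
)

```text
t: 10.7
tool_pos: [0.4423, -0.2, 0.2967]
orientation: [2.348, 2.083, 0.001]
force: [0.5, -0.7, 0.6]
opening: 0.0402
gripper_force: 0.0
```

```bash
python3 chk.py
```

```text
t 10.7 grasp [ 0.4426 -0.2002  0.1297] xang 6.83 tilt [ 0.0023 -0.0013] F [ 0.5 -0.7  0.6] op 40.2 gf 0.0
stand-frame rel fork bore 245.0 -7.7 Fs 0.7 0.6
```

Request:
drive_tool(
  moves=[40,-0.4,-1,12,0,0,0,40,0,0,12,0,0,0,40,0,0,9,0,0,0,40,0,0,4,0,0,0,40,0,0,0,0,0,0,40,0,0,0,0,0,0,40,0,0,0,0,0,0],
)

```text
t: 11.4
tool_pos: [0.4407, -0.2004, 0.2585]
orientation: [2.35, 2.084, 0.0]
force: [-0.1, 0.8, 0.3]
opening: 0.0399
gripper_force: 0.0
```

```bash
python3 chk.py
```

```text
t 11.4 grasp [ 0.4408 -0.2005  0.0915] xang 6.87 tilt [ 0.0007 -0.0004] F [-0.1  0.8  0.3] op 39.9 gf 0.0
stand-frame rel fork bore 245.5 -9.4 Fs -0.8 -0.2
```

Request:
drive_tool(
  moves=[18,0,0,0,0,0,0,18,0,0,0,0,0,0,5,0,0,0,0,0,0,5,0,0,0,0,0,0,5,0,0,0,0,0,0],
  grip_force=30,
)

```text
t: 11.9
tool_pos: [0.4406, -0.2003, 0.2582]
orientation: [2.35, 2.084, 0.0]
force: [-0.7, 0.4, 1.3]
opening: 0.013
gripper_force: 30.0
```

Request:
drive_tool(
  moves=[5,0,0,-10,0,0,0,5,0,0,-20,0,0,0,5,0,0,-20,0,0,0,5,0,0,-20,0,0,0,5,0,0,-15,0,0,0,5,0,0,0,0,0,0,5,0,0,0,0,0,0],
)

```text
t: 12.6
tool_pos: [0.4405, -0.2002, 0.3428]
orientation: [2.35, 2.084, 0.0]
force: [0.4, -0.1, -0.7]
opening: 0.0132
gripper_force: 30.0
```

```bash
python3 chk.py
python3 - <<'E'
from h import *
c=cam("side"); P=cloud(c)
s=robot.read_state(); g=s["tool_pos"]-[0,0,.167]; u,v=proj(c,g)[0].astype(int); print(u,v)
save(c,"s5.png",(u-50,v-50,u+50,v+50),6)
E
```

```text
t 12.6 grasp [ 0.4405 -0.2003  0.1758] xang 6.87 tilt [ 0.0001 -0.0001] F [ 0.4 -0.1 -0.7] op 13.2 gf 30.0
stand-frame rel fork bore 245.3 -9.8 Fs 0.1 0.4
354 146
```

View pics/s5.png

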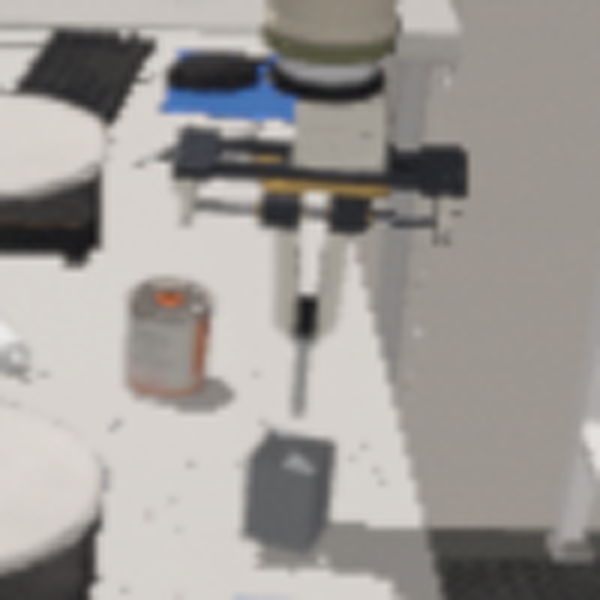

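The pin hangs straight down from the fingers, clear of its rest, and no bystander has been disturbed. I'll carry it over the fork.

Request:
drive_tool(
  moves=[5,15,1,-13,0,0,0,5,35,1.4,-12,0,0,0,5,35,1.4,0,0,0,0,5,35,1.4,0,0,0,0,5,35,1.4,0,0,0,0,5,35,1.4,0,0,0,0,5,30,1,0,0,0,0,5,15,0.5,0,0,0,0],
)

```text
t: 13.45
tool_pos: [0.4777, 0.035, 0.3679]
orientation: [-2.347, -2.086, 0.0]
force: [0.3, -0.4, -0.3]
opening: 0.0134
gripper_force: 30.0
```

Request:
drive_tool(
  moves=[5,10.6,0.4,0,0,0,0,5,0,0,0,0,0,0,5,0,0,0,0,0,0,5,0,0,0,0,0,0,5,0,0,0,0,0,0],
)

```text
t: 13.95
tool_pos: [0.4797, 0.0416, 0.368]
orientation: [2.352, 2.083, -0.0]
force: [0.1, 0.1, -0.9]
opening: 0.0133
gripper_force: 30.0
```

```bash
python3 chk.py
python3 - <<'E'
from h import *
c=cam("wrist"); s=robot.read_state()
print(proj(c,[[.4796,.042,.082],[.4796,.042,.117]])); save(c,"w6.png",(220,150,420,350),3)
P=cloud(c)
E
python3 ring.py
```

```text
t 13.95 grasp [0.4797 0.0416 0.201 ] xang 6.94 tilt [-0.0001 -0.0002] F [ 0.1  0.1 -0.9] op 13.3 gf 30.0
stand-frame rel fork bore 0.5 0.2 Fs -0.1 0.1
[[316.34137996 201.29988369]
 [316.43018724 212.27970471]]
1001 ring [-128.2   -1.3   28.1] extent x -159.39300492624136 y -31.974079080303877 29.330140887760834 0.06046234256883232
```

View pics/w6.png

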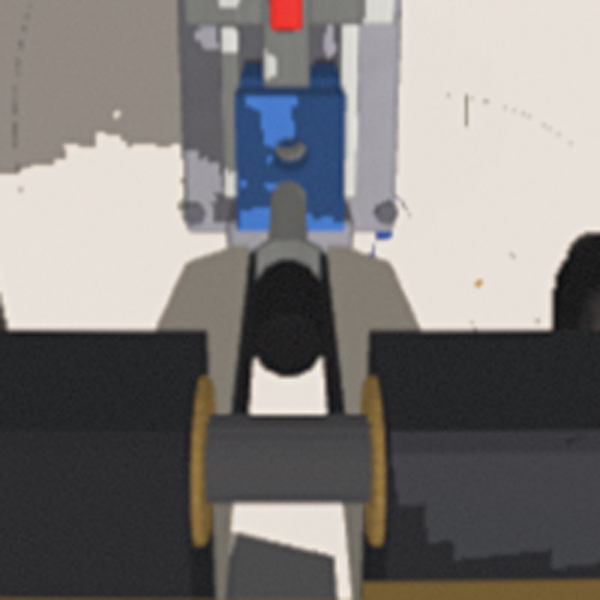

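The view shows the fork bore at crop (291,150) and the pin tip at crop (288,190). I'll refine their relative offset from this same image.

Run:
```python
from h import *
c=cam("wrist"); H,S,V=cv2.split(cv2.cvtColor(c["color"],cv2.COLOR_RGB2HSV))
print(S[190:232,304:330])
```

```text
[[159 156 157 ... 157 156 155]
 [158 148 159 ... 156 154 157]
 [153 160 159 ... 157 156 156]
 ...
 [  8  11   9 ...  11   9   9]
 [ 14  11  10 ...  12  14  11]
 [ 13  11   9 ...  13  14   7]]
```

Run:
```python
from h import *
import pickle
c=cam("wrist"); pickle.dump(c,open("w6.pkl","wb")); H,S,V=cv2.split(cv2.cvtColor(c["color"],cv2.COLOR_RGB2HSV))
for v in range(192,228): print(v," ".join("%3d"%x for x in S[v,306:328]))
```

```text
192 158 163 163 164 165 164 160 162 163 161 163 160 157 155 152 156 152 154 155 154 154 153
193 148 160 165 165 165 164 163 164 162 167 168 163 158 151 153 154 151 163 155 154 151 157
194 138 155 164 165 164 165 163 163 163 164 163 162 158 154 159 152 150 155 158 156 154 156
195 138 154 164 165 164 164 166 163 162 165 161 164 158 158 160 161 156 155 156 160 162 159
196 153 156 165 166 163 164 165 165 162 154 146 157 160 154 151 153 160 158 149 157 156 151
197 153 158 163 163 163 160 163 159 162 155 135 145 133  95  99 135 154 160 160 156 152 149
198 155 158 163 161 164 150 127 126 126 134 122 112  72  22  20  73 135 157 158 157 155 160
199 153 152 157 160 152 118  54  35  57  64  58  33  16  13   9  23 102 158 155 155 151 156
200 154 156 156 160 150  93   5   8   0  11   8   3  10  12   4  21 108 155 156 155 161 150
201 156 154 154 161 156 108  34   0  10  10   8  12  14   7  21  68 136 159 155 158 157 152
202 158 157 154 163 164 160  92  48  20   5   5   7   5  28  73 125 155 162 159 156 156 156
203 155 156 159 163 161 162 141 115  75  49  39  38  44  81 125 152 157 157 154 150 157 
[... 1511 characters left out ...]
   8   8   5   5   5  13  16  28 125 158 159 157 154 154
221 160 167 166 145  67  14  11  10   5  10   3   5   8  13  24  44 143 163 159 160 153 152
222 161 167 164 143  59  16  11   8   5   5  10   3   5  13  21  50 141 164 165 155 160 157
223 161 164 162 138  57  16  11   8   8   8   5  10  11  11  24  44 133 159 166 165 160 162
224 164 167 164 140  51  11  13  11  13   8   8   8   8  13  21  41 135 162 167 164 166 164
225 168 165 163 135  44  13   8   8   5   5   5   5   8   8  16  47 133 167 171 170 168 169
226 140 140 138 109  34  13   8   8   5   5   5   3   3   8  16  29 111 135 143 144 141 141
227  57  55  57  45  13  11   8   8  11  13   8  10   5   8  13   5  41  56  59  56  57  59
```

Run:
```python
from h import *
import pickle
c=pickle.load(open("w6.pkl","rb"))
b=plane(c,[316.6,203.2],.082)[0]; t=plane(c,[315.9,214.0],.118)[0]; print(b,t,(b-t)*1e3)
# check predicted silhouettes: mouth circle, lower circle (z .066), tip circle
a=np.linspace(0,2*np.pi,73)
for nm,ctr,z,r in(("mouth",b,.082,.0058),("low",b,.066,.0058),("tip",t,.118,.0035),("taper",t,.121,.005)):
    q=proj(c,np.c_[ctr[0]+r*np.cos(a),ctr[1]+r*np.sin(a),np.full(73,z)]); print(nm,q.min(0).round(1),q.max(0).round(1))
```

```text
[0.47968452 0.04029974 0.082     ] [0.47906044 0.04108398 0.118     ] [  0.62407993  -0.78423396 -36.        ]
mouth [310.7 197.5] [322.5 208.9]
low [310.9 193.5] [322.2 204.3]
tip [311.8 210.1] [320.  217.9]
taper [310.  209.5] [321.8 220.7]
```

Request:
drive_tool(
  moves=[5,-0.5,0.6,10,0,0,0,5,0,0,10,0,0,0,5,0,0,8,0,0,0,5,0,0,4,0,0,0,5,0,0,0,0,0,0,5,0,0,0,0,0,0,5,0,0,0,0,0,0],
)

```text
t: 14.85
tool_pos: [0.4804, 0.0419, 0.3365]
orientation: [2.35, 2.084, 0.001]
force: [-0.5, 0.1, -1.0]
opening: 0.0133
gripper_force: 30.0
```

```bash
python3 chk.py
```

```text
t 14.85 grasp [0.4806 0.0419 0.1695] xang 6.87 tilt [0.0008 0.    ] F [-0.5  0.1 -1. ] op 13.3 gf 30.0
stand-frame rel fork bore 0.1 1.1 Fs -0.0 -0.5
```

Request:
drive_tool(
  moves=[5,0,0,1.5,0,0,0,5,0,0,1.5,0,0,0,5,0,0,1.5,0,0,0,5,0,0,0,0,0,0],
)

```text
t: 15.25
tool_pos: [0.4801, 0.0418, 0.3313]
orientation: [-2.35, -2.084, 0.0]
force: [1.0, -0.6, 0.2]
opening: 0.0137
gripper_force: 30.0
```

```bash
python3 chk.py
```

```text
t 15.25 grasp [0.4801 0.0418 0.1643] xang 6.87 tilt [-0.0004  0.    ] F [ 1.  -0.6  0.2] op 13.7 gf 30.0
stand-frame rel fork bore 0.2 0.6 Fs 0.5 1.0
```

Request:
drive_tool(
  moves=[5,0,0,1,0,0,0,5,0,0,1,0,0,0,5,0,0,0,0,0,0],
)

```text
t: 15.55
tool_pos: [0.4802, 0.0418, 0.3293]
orientation: [-2.35, -2.084, 0.0]
force: [0.3, -0.6, -0.6]
opening: 0.0134
gripper_force: 30.0
```

Request:
drive_tool(
  moves=[5,0,0,1,0,0,0,5,0,0,1,0,0,0,5,0,0,0,0,0,0],
)

```text
t: 15.85
tool_pos: [0.4802, 0.0418, 0.3274]
orientation: [-2.35, -2.084, 0.0]
force: [-0.6, -0.1, -0.7]
opening: 0.0135
gripper_force: 30.0
```

Request:
drive_tool(
  moves=[5,0,0,1,0,0,0,5,0,0,1,0,0,0,5,0,0,0,0,0,0],
)

```text
t: 16.15
tool_pos: [0.4802, 0.0418, 0.3254]
orientation: [-2.35, -2.084, 0.0]
force: [-0.5, 0.3, -1.1]
opening: 0.0135
gripper_force: 30.0
```

Request:
drive_tool(
  moves=[5,0,0,2,0,0,0,5,0,0,2,0,0,0,5,0,0,2,0,0,0,5,0,0,2,0,0,0,5,0,0,1,0,0,0,5,0,0,0,0,0,0],
)

```text
t: 16.75
tool_pos: [0.4802, 0.0419, 0.3163]
orientation: [-2.35, -2.084, 0.0]
force: [0.2, 0.2, -1.3]
opening: 0.0134
gripper_force: 30.0
```

Request:
drive_tool(
  moves=[5,0,0,1,0,0,0,5,0,0,1,0,0,0,5,0,0,1,0,0,0,5,0,0,0,0,0,0],
)

```text
t: 17.15
tool_pos: [0.4802, 0.0418, 0.3134]
orientation: [-2.351, -2.084, 0.0]
force: [0.6, 1.1, -1.1]
opening: 0.0131
gripper_force: 30.0
```

Request:
drive_tool(
  moves=[5,0,0,1,0,0,0,5,0,0,1,0,0,0,5,0,0,1,0,0,0,5,0,0,0,0,0,0],
)

```text
t: 17.55
tool_pos: [0.4802, 0.0419, 0.3103]
orientation: [-2.35, -2.084, 0.0]
force: [-0.2, 1.0, -0.2]
opening: 0.0131
gripper_force: 30.0
```

```bash
python3 chk.py
```

```text
t 17.55 grasp [0.4801 0.0419 0.1433] xang 6.87 tilt [-0.0004  0.0001] F [-0.2  1.  -0.2] op 13.1 gf 30.0
stand-frame rel fork bore 0.2 0.6 Fs -0.9 -0.4
```

Request:
drive_tool(
  moves=[5,0,0,2,0,0,0,5,0,0,2,0,0,0,5,0,0,2,0,0,0,5,0,0,2,0,0,0,5,0,0,0,0,0,0],
)

```text
t: 18.05
tool_pos: [0.4801, 0.0419, 0.3021]
orientation: [-2.35, -2.084, 0.001]
force: [0.1, 0.8, -2.5]
opening: 0.0133
gripper_force: 30.0
```

Request:
drive_tool(
  moves=[5,0,0,1,0,0,0,5,0,0,1,0,0,0,5,0,0,1,0,0,0,5,0,0,1,0,0,0,5,0,0,1,0,0,0,5,0,0,0,0,0,0],
)

```text
t: 18.65
tool_pos: [0.4802, 0.0418, 0.2974]
orientation: [-2.351, -2.084, 0.0]
force: [-0.5, 2.1, -0.9]
opening: 0.0133
gripper_force: 30.0
```

Request:
drive_tool(
  moves=[5,0,0,1,0,0,0,5,0,0,1,0,0,0,5,0,0,1,0,0,0,5,0,0,1,0,0,0,5,0,0,1,0,0,0,5,0,0,0,0,0,0],
)

```text
t: 19.25
tool_pos: [0.4802, 0.0418, 0.2923]
orientation: [-2.351, -2.084, 0.0]
force: [-0.5, 2.4, -0.8]
opening: 0.0135
gripper_force: 30.0
```

```bash
python3 chk.py
```

```text
t 19.25 grasp [0.4802 0.0418 0.1253] xang 6.87 tilt [-0.0001  0.    ] F [-0.5  2.4 -0.8] op 13.5 gf 30.0
stand-frame rel fork bore 0.2 0.7 Fs -2.3 -0.8
```

Request:
drive_tool(
  moves=[5,0,0,1,0,0,0,5,0,0,1,0,0,0,5,0,0,1,0,0,0,5,0,0,1,0,0,0,5,0,0,1,0,0,0,5,0,0,1,0,0,0,5,0,0,0,0,0,0],
)

```text
t: 19.95
tool_pos: [0.4804, 0.0419, 0.2872]
orientation: [2.35, 2.084, 0.001]
force: [-3.7, 1.8, 6.3]
opening: 0.0132
gripper_force: 30.0
```

Request:
drive_tool(
  moves=[5,0,0,1,0,0,0,5,0,0,1,0,0,0,5,0,0,1,0,0,0,5,0,0,1,0,0,0,5,0,0,1,0,0,0,5,0,0,1,0,0,0,5,0,0,0,0,0,0],
)

```text
t: 20.65
tool_pos: [0.4805, 0.0419, 0.2812]
orientation: [2.35, 2.084, 0.001]
force: [-3.9, 2.1, 6.4]
opening: 0.0137
gripper_force: 30.0
```

```bash
python3 chk.py
```

```text
t 20.65 grasp [0.4806 0.0419 0.1142] xang 6.87 tilt [0.0007 0.0001] F [-3.9  2.1  6.4] op 13.7 gf 30.0
stand-frame rel fork bore 0.1 1.1 Fs -1.6 -4.1
```

Request:
drive_tool(
  moves=[5,0,-0.5,1,0,0,0,5,0,0,1,0,0,0,5,0,0,1,0,0,0,5,0,0,1,0,0,0,5,0,0,0,0,0,0],
)

```text
t: 21.15
tool_pos: [0.4801, 0.0419, 0.2773]
orientation: [2.35, 2.084, 0.002]
force: [-2.0, 1.7, 6.0]
opening: 0.0134
gripper_force: 30.0
```

Request:
drive_tool(
  moves=[5,0,0,1,0,0,0,5,0,0,0.7,0,0,0,5,0,0,0,0,0,0],
)

```text
t: 21.45
tool_pos: [0.4801, 0.0419, 0.2757]
orientation: [2.35, 2.084, 0.002]
force: [-2.7, 1.4, 6.2]
opening: 0.0133
gripper_force: 30.0
```

Request:
drive_tool(
  moves=[5,0,0,0.7,0,0,0,5,0,0,0,0,0,0],
)

```text
t: 21.65
tool_pos: [0.4801, 0.0419, 0.275]
orientation: [2.35, 2.084, 0.002]
force: [-2.7, 2.4, 5.9]
opening: 0.0134
gripper_force: 30.0
```

Request:
drive_tool(
  moves=[5,0,0,0.7,0,0,0,5,0,0,0,0,0,0],
)

```text
t: 21.85
tool_pos: [0.4801, 0.0419, 0.2743]
orientation: [2.35, 2.084, 0.002]
force: [-2.6, 2.1, 5.7]
opening: 0.0127
gripper_force: 30.0
```

```bash
python3 chk.py
```

```text
t 21.85 grasp [0.4804 0.0419 0.1073] xang 6.87 tilt [0.0014 0.0001] F [-2.6  2.1  5.7] op 12.7 gf 30.0
stand-frame rel fork bore 0.1 0.9 Fs -1.8 -2.8
```

Close to flush now, so I'll take small steps until the vertical force rises.

Request:
drive_tool(
  moves=[5,0,0,0.5,0,0,0,5,0,0,0,0,0,0],
)

```text
t: 22.05
tool_pos: [0.4802, 0.0419, 0.2741]
orientation: [2.35, 2.084, 0.002]
force: [-4.7, 2.2, 9.7]
opening: 0.0133
gripper_force: 30.0
```

Request:
drive_tool(
  moves=[5,0,0,0.5,0,0,0,5,0,0,0,0,0,0],
)

```text
t: 22.25
tool_pos: [0.4802, 0.042, 0.2741]
orientation: [2.35, 2.084, 0.002]
force: [-7.0, 2.3, 13.7]
opening: 0.0134
gripper_force: 30.0
```

Request:
drive_tool(
  moves=[5,0,0,0.5,0,0,0,5,0,0,0,0,0,0],
)

```text
t: 22.45
tool_pos: [0.4803, 0.042, 0.274]
orientation: [2.35, 2.084, 0.002]
force: [-9.2, 2.3, 18.0]
opening: 0.0136
gripper_force: 30.1
```

The flange is seated: height has stopped at 0.274 m while force rises. I'll relax, release and retreat.

Request:
drive_tool(
  moves=[5,0,0,-0.8,0,0,0,5,0,0,-0.5,0,0,0,5,0,0,0,0,0,0,16,0,0,0,0,0,0,30,0,0,0,0,0,0,40,0,0,0,0,0,0,40,0,0,0,0,0,0],
)

```text
t: 23.15
tool_pos: [0.4797, 0.0418, 0.273]
orientation: [2.351, 2.084, -0.0]
force: [-0.8, 0.3, -0.9]
opening: 0.0353
gripper_force: 0.0
```

Request:
drive_tool(
  moves=[40,0,0,-10,0,0,0,40,0,0,-30,0,0,0,40,0,0,-40,0,0,0,40,25,0,-40,0,0,0,40,25,0,0,0,0,0,40,0,0,0,0,0,0,40,0,0,0,0,0,0,40,0,0,0,0,0,0],
)

```text
t: 23.95
tool_pos: [0.4854, 0.091, 0.3925]
orientation: [-2.35, -2.084, 0.002]
force: [0.0, -0.8, -0.9]
opening: 0.0396
gripper_force: 0.0
```

```bash
python3 chk.py
python3 - <<'E'
from h import *
c=cam("wrist"); P=cloud(c);Z=P[:,:,2]
for nm,lo,hi,r in(("grip top",.105,.125,.03),("flange",.0845,.09,.03),("fork",.079,.0838,.03)):
    m=(Z>lo)&(Z<hi)&(np.hypot(P[:,:,0]-.4796,P[:,:,1]-.041)<r); Q=P[m]; print(nm,m.sum(),Q.mean(0).round(4),np.median(Q[:,2]).round(4),cv2.minAreaRect((Q[:,:2]*1e3).astype(np.float32)) if m.sum() else "")
save(c,"w7.png",(180,90,460,330),2)
E
```

```text
t 23.95 grasp [0.4852 0.0909 0.2255] xang 6.87 tilt [-0.0015 -0.0006] F [ 0.  -0.8 -0.9] op 39.6 gf 0.0
stand-frame rel fork bore -49.1 -0.2 Fs 0.8 0.1
grip top 173 [0.4794 0.0429 0.1127] 0.1137 ((479.0560607910156, 41.96692657470703), (13.15786361694336, 12.752872467041016), 41.18524169921875)
flange 119 [0.4796 0.0455 0.0863] 0.0861 ((479.2565002441406, 43.61833572387695), (16.6543025970459, 19.03357696533203), 86.83516693115234)
fork 879 [0.4795 0.0419 0.0821] 0.0821 ((479.3027648925781, 39.291053771972656), (46.87779235839844, 35.45306396484375), 82.23097229003906)
```

View pics/w7.png

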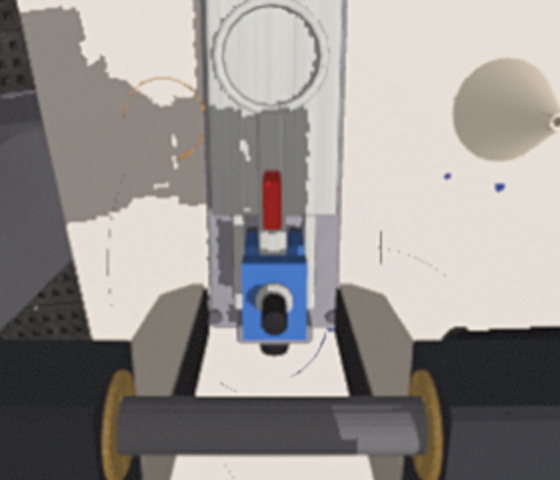

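The pin's flange lies flat on the fork at crop (273,298), with its top at 86 mm and the grip top at 114 mm, as expected. The arm is straight in the fork and the gripper is clear, so I'll hand in.

```bash
python3 -c "
from plant import robot
print(robot.close_job())"
```

```text
the job is handed in; nothing more can be done
None
```

The swing arm is home in the fork, the hinge pin is seated flush (flange top measured at 86 mm, fork top at 82 mm), the gripper is clear, and the job was handed in at about 24 s; the highest tool force I read was about 20 N, and no verdict was returned.

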